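# Pump up the disinfectant sprayer

## Robot

A 6-joint arm with a two-finger parallel gripper is mounted at the origin on a cart in front of the work surface, level with it; the furniture and walls round the work are solid. World frame = base frame: x ahead of the robot, y to its left, z up, the work surface at z = 0. Lengths are in m, angles in rad, forces in N, time in s.
With the tool pointing down it reaches from about 0.275 to 0.725 m from the base axis. Payload 15.9 kg.
Tool frame: the origin (TCP) lies on the centre line of the jaws, within the pads' length; the fingertips stand 11 mm ahead of it and the grasp point (between the pads) lies 8 mm behind it (r.finger_overhang is the distance from the TCP to the fingertips, in m); z points along the fingers, y is the line along which they close (so a half turn about z gives the same grasp; the last joint's range is limited). The gripper opens to 85 mm and grips with 20 to 120 N. Pads are 22 mm wide; open, the fingers measure 114 mm over their backs; the gripper's body (76 mm by 85 mm) begins 54 mm behind the grasp point. The pads swing forward as they close: fully open they stand 13 mm farther back than shut.
Start: joints at [-1.192, 0.213, -0.034, 1.323, 0, 1.571], TCP at [0.185, -0.465, 0.242] pointing down, gripper open.
Joint ranges: [-2.98, 2.98], [-0.74, 1.72], [-1.14, 1.35], [-2.1, 2.04], [-1.57, 1.44], [-3.14, 3.14]. Speed limits (rad/s): [1.89, 1.89, 2.39, 2.57, 3.14, 3.14].

## Interface

Orientations are given as a unit quaternion [x, y, z, w].
In Python, from rig import r, optics gives the robot as it stands.
- The arm moves only by the tool send_rows, never from a script. Its argument "series" is a list of rows, each an object with "jaw": the opening, from 0 (shut) to 1 (fully open); "slide": the shift along the tool's x, y, z in cm, a list of three; "roll": the turn about the tool's z in degrees. A call has 1 to 8 rows; each row shifts and turns the commanded pose from where the row before left it, along the tool's axes as they then stand; what a row does not reach is not made up. A row lasts 1/10 s, in which the tool goes at most 50 mm and 8.59 degrees, less where a joint would pass 70% of its speed; a pose out of reach is approached as far as the arm can. A call with a gripper value outside its range is refused whole. The fingers move at their own pace and stop on an object; "force" is the grip in N (left out, the last holds). Time passes only in rows, so rows that do not move let the fingers close. It gives the time, the measured TCP pose, the force, the opening and the grip force at its end, in the units of the state.
- r.sense(): the state, without advancing time (a new reading comes with each control period).
- optics.read_camera(name): name is "scene" or "top" or "wrist"; returns a dict with "img" (400x640x3 uint8, red, green, blue), "fx", "fy", "cx", "cy" (pixels), "rvec" (rotation vector, rad) and "tvec" (3), from world to camera coordinates, as OpenCV has them. Camera axes: x right, y down, z forward; pixel columns grow to the right and rows downward; lengths in m; the calibration is good to about 2 mm. A picture is of the moment at which its call begins. There is no depth.
- r.close_job(): hands the job in; it is judged then, once.
The state is a dict: "time": time; "joints": joint angles; "joint_velocities": joint speeds; "joint_torque": joint torques, N m; "tcp_pos": TCP position; "tcp_rot": TCP orientation; "ft_force": force on the tool from outside, world axes, zero at the start; "ft_torque": the same for the moment, N m; "grip_width": finger opening in m; "grasp_force": force on a finger pad.
Only numpy, scipy, OpenCV 4.12 (cv2) and the standard library are available. Lean on these libraries where they do the work, as an engineer would, in place of code of your own. Each camera call takes 0.05 s, during which the arm holds its last target. There are 200 camera calls.

## Task

Get the white disinfectant sprayer ready for wiping down the desk: with a fingertip push its red vent lever round, away from the line of the little brass spout, until it stops crosswise and the vent is shut, then pump the blue knob on top with full strokes, letting it spring right back up each time, until the orange-capped gauge pin has come fully out and the whole green band at its foot shows. Only push with the fingers: do not lift or tip the sprayer or shove it along the desk, do not touch the pin itself, and leave the two bottles and the foam rack around it where they are.

Things in the scene. Friction and masses are not known exactly. Their poses are not given: they have to be found in the camera images.
- sprayer: Round white tank sprayer, blue base and blue pump head, 160 mm across, loose on the desk, about 1.8 kg. Origin: centre of its underside; z up. Own frame: black nozzle at -x (out to 87 mm from the axis, top at height 132 mm), black jug handle at +x (to 124 mm, top 142 mm), brass vent tap at +y, gauge at -y. Shoulder: 92 mm high at the rim, 110 at the 74 mm wide pump head, which ends at 138 mm.
- plunger (a joint): Pump plunger, slides straight down against a spring: 0 = up (rest), 0.022 m = fully down; needs about 4 N at first and 8 N near the bottom, and springs back up by itself when let go. A stroke counts only if it goes down at least 0.018 m and then returns to the top; the pin moves during the return.
- knob_top (a point): Centre of the flat top of the blue pump knob, on the tank's axis (knob 48 mm across, 14 mm thick, the flat part 38 mm across); 185 mm above the desk at rest, moves with the plunger.
- vent (a joint): Red vent lever on the brass tap, turns about the vertical: 0 = open, pointing along the spout straight out from the tank (sprayer's +y). It shuts by turning clockwise seen from above (towards the jug handle, sprayer's +x) to its stop at 1.5 rad, crosswise to the spout. Stays where left; about 1.5 N at the tab moves it. Over 1.3 it is shut and pumping works; under 1.0 pumping moves nothing.
- vent_tab (a point): Middle of the upright finger tab at the end of the red lever, 42 mm from its turning axis, 151 mm above the desk. The tab is 9 mm thick across the lever, 12 mm long along it, and stands from 137 to 161 mm above the desk; the lever bar inward of it is 9 mm wide, at 137 to 143 mm.
- vent_pivot (a point): Point on the lever's turning axis at the top of the brass tap, 62 mm from the tank's axis on the sprayer's +y side, 135 mm above the desk.
- pin (a joint): Gauge pin, slides straight up out of its black housing: 0 = in, about 0.0295 m = fully out. With the vent shut every full stroke of the pump raises it about 6 mm (the first may give less); it stays up by itself between strokes, and once it is fully out further strokes add nothing.
- pin_top (a point): Top of the orange cap on the gauge pin (cap 16 mm across), 58 mm from the tank's axis on the sprayer's -y side; 131 mm above the desk with the pin in, 161 mm with the pin fully out.
- gauge_pin: The gauge pin itself: white rod 12 mm across with an orange cap and, low on it, a green band that is clear of the housing only when the pin is fully out. Origin on its axis under the cap; moved by the pump alone, not to be touched.
- strip_bottle: white test-strip bottle with a black cap and coloured squares on its label, upright, 50 mm across, 133 mm tall; a bystander. Origin: centre of its underside, z up.
- dropper: small white dropper bottle with a pointed cap, upright, 26 mm across, 62 mm tall; a bystander. Origin: centre of its underside, z up.
- rack: white foam tube rack, empty, 188 x 144 x 31 mm (along its own x, y, z); a bystander. Origin: centre of its underside, z up.

How it is judged:
On the way, in this order (a step that is already met when the one before it is completed fails the run):
1. the vent lever has been pushed shut (over 1.3 of its 1.5 rad) (value of joint vent above 1.3 rad), for 0.2 s.
2. the pump knob has been pressed down a full stroke (value of joint plunger above 0.0165 m).
3. the gauge pin has come fully out (over 27 of 30 mm) with the pump knob back up (value of joint pin above 0.027 m and value of joint plunger below 0.003 m), for 0.2 s.
At the end, for the whole second after the job is handed in: The gauge pin is out by more than 27 of its 30 mm, the vent lever is shut (more than 1.3 of 1.5 rad), the pump knob is back up (within 3 mm), and the sprayer stands upright and at rest on the desk (all of step 3 and value of joint vent above 1.3 rad and angle between sprayer's own z axis and vertical below 0.05 rad and height (world z) of sprayer below 0.005 m and linear speed of sprayer below 0.02 m/s); the robot touches nothing.
It fails at once if the gauge pin was touched, pushed or pulled with the hand (over 0.5 N) (contact force between gauge_pin and the arm above 0.5 N or contact force between gauge_pin and the fingers above 0.5 N).
It fails at once if the sprayer was lifted (over 8 mm) or tipped (over 0.12 rad) (height (world z) of sprayer above 0.008 m or angle between sprayer's own z axis and vertical above 0.12 rad).
It fails at once if the sprayer was shoved along the desk (over 40 mm) (distance of sprayer from where it was at the start of the episode above 0.04 m).
It fails at once if a bottle or the tube rack was moved (over 20 mm) or tipped (over 0.3 rad) (distance of any of strip_bottle, dropper, rack from where it was at the start of the episode above 0.02 m or angle between any of strip_bottle, dropper, rack's own z axis and vertical above 0.3 rad).
It also fails if it takes over 54 s, if anything falls off the work surface, if the arm or the gripper's body presses on something with over 40 N, if the wrist force passes 120 N, or if a joint passes its speed limit or range.

## Working session

There is one attempt and no reset: what is moved stays moved. The work goes in short steps, Python scripts to look and compute and a tool call to move; the robot and the scene stay as the last step left them, time stands still between calls to the robot, and variables do not carry over. Pictures are saved under pics/ and viewed, at most 10 in all, crops included, and the job is handed in when it is done.

Besides the shell and the picture viewer there is one more tool, called after ">>>" as a command line: name --argument value ..., lists and objects as JSON in quotes. send_rows: Moves the arm, as the interface text tells. Its arguments: {"type":"object","properties":{"series":{"type":"array"},"force":{"type":"number"}},"required":["series"]}

```bash
mkdir -p pics
cat > h.py <<'E'
import numpy as np, cv2
from rig import r, optics
def shot(n,f):
    c=optics.read_camera(n); cv2.imwrite('pics/'+f,c['img'][:,:,::-1]); np.savez('pics/'+f+'.npz',**c); return c
def ray(c,u,v,z):
    R=cv2.Rodrigues(np.array(c['rvec'],float))[0]; t=np.array(c['tvec'],float).ravel()
    o=-R.T@t; d=R.T@np.array([(u-c['cx'])/c['fx'],(v-c['cy'])/c['fy'],1])
    return o+d*(z-o[2])/d[2]
def proj(c,p):
    q=cv2.Rodrigues(np.array(c['rvec'],float))[0]@np.array(p)+np.array(c['tvec'],float).ravel()
    return q[0]/q[2]*c['fx']+c['cx'],q[1]/q[2]*c['fy']+c['cy']
E
python3 - <<'E'
from h import *
a=shot('top','top.png');b=shot('scene','scene.png')
cv2.imwrite('pics/both.png',cv2.resize(np.vstack([a['img'],b['img']])[:,:,::-1],(480,600)))
print(r.sense())
E
```

```text
{'time': 0.1, 'joints': array([-1.19199248e+00,  2.13285116e-01, -3.49862240e-02,  1.32349602e+00,
       -9.16671749e-06,  1.57082166e+00]), 'joint_velocities': array([-2.04376690e-03, -1.73569772e-03,  1.34435127e-03, -2.14873173e-05,
       -1.81840604e-03,  2.18776718e-04]), 'joint_torque': array([-1.42489494e-03, -6.87248111e+01,  4.87804556e+01,  1.22986635e-02,
       -8.48436457e-05, -4.53560602e-06]), 'tcp_pos': array([ 0.18479389, -0.464283  ,  0.24188057]), 'tcp_rot': array([ 9.82119280e-01,  1.88259090e-01, -9.59165430e-05, -4.75970809e-04]), 'ft_force': array([-0.80751127,  0.7439765 , -0.31528068]), 'ft_torque': array([-0.01718544, -0.04599092,  0.05088766]), 'grasp_force': 0.0, 'grip_width': 0.08520321926039083}
```

View pics/top.png

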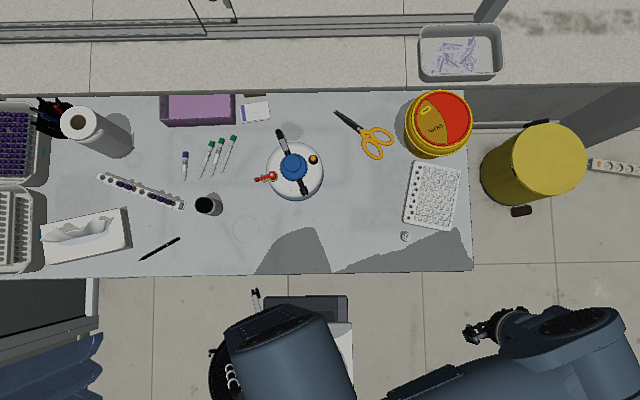

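View pics/scene.png

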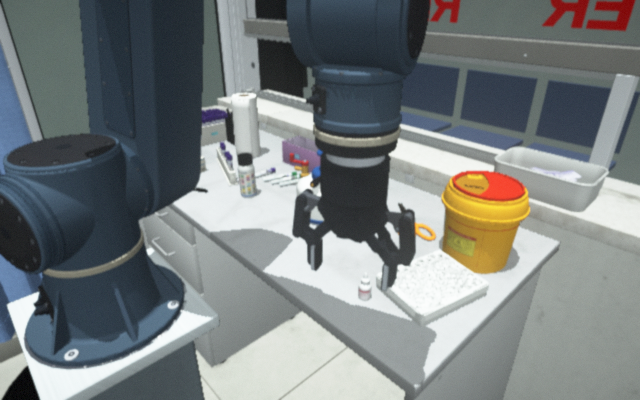

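The top view shows the sprayer near (294,170). The red lever is on its left near (265,177), the orange pin at (313,159), the strip bottle at (207,205), the dropper at (405,236) and the rack at (432,195). I'll zoom in on it.

Run:
```python
from h import *
c=dict(np.load('pics/top.png.npz'))
im=c['img'][115:215,235:355,::-1]
cv2.imwrite('pics/crop.png',cv2.resize(im,None,fx=6,fy=6,interpolation=cv2.INTER_CUBIC))
hsv=cv2.cvtColor(c['img'],cv2.COLOR_RGB2HSV)
m=np.zeros((400,640),bool);m[115:215,235:355]=1
def cen(k):
    v,u=np.nonzero(k&m);return u.mean(),v.mean(),len(u)
H,S,V=[hsv[...,i].astype(int) for i in range(3)]
for n,k,z in [('blue',(H>95)&(H<125)&(S>150),.185),('red',((H<5)|(H>172))&(S>130)&(V>80),.145),('orange',(H>8)&(H<20)&(S>150),.131)]:
    u,v,q=cen(k);print(n,u,v,q,ray(c,u,v,z))
R=cv2.Rodrigues(c['rvec'])[0];print(-R.T@c['tvec'].ravel())
```

```text
blue 294.34395973154363 168.13758389261744 596 [ 0.56972772 -0.01143829  0.185     ]
red 266.3333333333333 176.22666666666666 75 [0.55649284 0.06620827 0.145     ]
orange 304.85714285714283 162.8 35 [ 0.59373502 -0.03691083  0.131     ]
[ 0.34857891 -0.08423551  1.39714988]
```

View pics/crop.png

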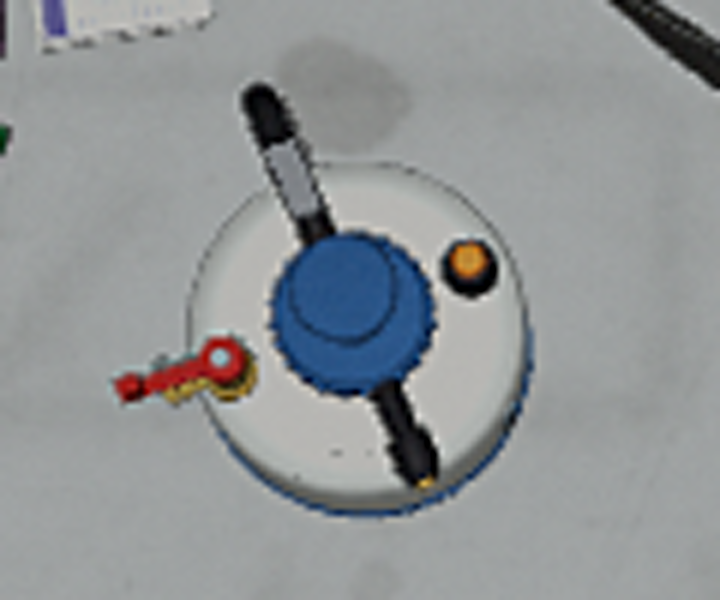

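The crop shows the knob top at (343,288), the lever pivot at (221,357), the tab at (130,386), the pin cap at (469,261), the handle pointing up and left, and the nozzle pointing down.

Run:
```python
from h import *
c=dict(np.load('pics/top.png.npz'))
P={}
for n,x,y,z in [('knob',343,288,.185),('pivot',221,357,.143),('tab',130,386,.161),('pin',469,261,.131),('handle',262,105,.142)]:
    P[n]=ray(c,235+x/6-.42,115+y/6-.42,z); print(n,P[n])
for a,b in [('knob','pivot'),('pivot','tab'),('knob','pin'),('pin','pivot'),('knob','handle')]:
    d=P[b]-P[a];print(a,b,np.hypot(*d[:2]),np.degrees(np.arctan2(d[1],d[0])))
from scipy.spatial.transform import Rotation as Ro
s=r.sense();print(Ro.from_quat(s['tcp_rot']).as_matrix().round(3))
for n,u,v,z in [('strip',204,203,.133),('dropper',405,236,.05)]: print(n,ray(c,u,v,z))
```

```text
knob [ 0.58451432 -0.00485178  0.185     ]
pivot [0.56239588 0.05278987 0.143     ]
tab [0.54715885 0.09096995 0.161     ]
pin [ 0.60635567 -0.05853907  0.131     ]
handle [0.67766571 0.03370062 0.142     ]
knob pivot 0.06173965260374965 110.99297358716278
pivot tab 0.0411082206017835 111.75611541734132
knob pin 0.0579600670403735 -67.86226527620576
pin pivot 0.119693752716107 111.54728031840415
knob handle 0.10081402897694369 22.483111403717402
[[ 0.929  0.37  -0.   ]
 [ 0.37  -0.929  0.001]
 [-0.    -0.001 -1.   ]]
strip [0.48886098 0.23547117 0.133     ]
dropper [ 0.39333281 -0.31463352  0.05      ]
```

>>> send_rows --series '[{"jaw":0,"slide":[0,0,0],"roll":-7.5},{"jaw":0,"slide":[0,0,0],"roll":-7.5},{"jaw":0,"slide":[0,0,0],"roll":-7.5},{"jaw":0,"slide":[0,0,0],"roll":-7.5},{"jaw":0,"slide":[0,0,0],"roll":-7.5},{"jaw":0,"slide":[0,0,0],"roll":-7.5},{"jaw":0,"slide":[0,0,0],"roll":-7.5},{"jaw":0,"slide":[0,0,0],"roll":-7.5}]' --force 40

```text
time: 0.9
tcp_pos: [0.1848, -0.4643, 0.242]
tcp_rot: [0.755, 0.656, 0.0, -0.0]
ft_force: [-0.2, -0.5, 1.0]
grip_width: 0.0002
grasp_force: 0.0
```

>>> send_rows --series '[{"jaw":0,"slide":[0,0,0],"roll":-7.5},{"jaw":0,"slide":[0,0,0],"roll":-7.5},{"jaw":0,"slide":[0,0,0],"roll":-7.5},{"jaw":0,"slide":[0,0,0],"roll":-7.5},{"jaw":0,"slide":[0,0,0],"roll":-7.5},{"jaw":0,"slide":[0,0,0],"roll":-7.5},{"jaw":0,"slide":[0,0,0],"roll":-7.5},{"jaw":0,"slide":[0,0,0],"roll":-7.5}]'

```text
time: 1.7
tcp_pos: [0.1848, -0.4644, 0.242]
tcp_rot: [0.325, 0.946, 0.0, -0.0]
ft_force: [0.2, -0.3, 0.3]
grip_width: 0.0001
grasp_force: 0.0
```

>>> send_rows --series '[{"jaw":0,"slide":[0,0,0],"roll":-7.5},{"jaw":0,"slide":[0,0,0],"roll":-7.5},{"jaw":0,"slide":[0,0,0],"roll":-7.5},{"jaw":0,"slide":[0,0,0],"roll":-7.5},{"jaw":0,"slide":[0,0,0],"roll":-7.5},{"jaw":0,"slide":[0,0,0],"roll":-7.5},{"jaw":0,"slide":[0,0,0],"roll":-7.5},{"jaw":0,"slide":[0,0,0],"roll":-7.5}]'

```text
time: 2.5
tcp_pos: [0.1848, -0.4644, 0.242]
tcp_rot: [-0.191, 0.982, 0.0, -0.0]
ft_force: [0.0, 0.3, 0.9]
grip_width: 0.0
grasp_force: 0.0
```

>>> send_rows --series '[{"jaw":0,"slide":[-3.2,2.4,0],"roll":0},{"jaw":0,"slide":[-3.2,2.4,0],"roll":0},{"jaw":0,"slide":[-3.2,2.4,0],"roll":0},{"jaw":0,"slide":[-3.2,2.4,0],"roll":0},{"jaw":0,"slide":[-3.2,2.4,0],"roll":0},{"jaw":0,"slide":[-3.2,2.4,0],"roll":0},{"jaw":0,"slide":[-3.2,2.4,0],"roll":0},{"jaw":0,"slide":[-3.2,2.4,0],"roll":0}]'

```text
time: 3.3
tcp_pos: [0.3521, -0.1899, 0.2422]
tcp_rot: [-0.188, 0.982, 0.0, -0.0]
ft_force: [1.2, -0.6, 0.5]
grip_width: -0.0002
grasp_force: 0.0
```

>>> send_rows --series '[{"jaw":0,"slide":[-3.2,2.4,0],"roll":0},{"jaw":0,"slide":[-3.2,2.4,0],"roll":0},{"jaw":0,"slide":[-3.2,2.4,0],"roll":0},{"jaw":0,"slide":[-3.2,2.4,0],"roll":0},{"jaw":0,"slide":[-3.2,2.4,0],"roll":0},{"jaw":0,"slide":[-3.2,2.4,0],"roll":0},{"jaw":0,"slide":[-3.2,2.4,0],"roll":0},{"jaw":0,"slide":[-3.2,2.4,0],"roll":0}]'

```text
time: 4.1
tcp_pos: [0.519, 0.0832, 0.242]
tcp_rot: [-0.188, 0.982, -0.0, -0.0]
ft_force: [0.8, -0.9, 0.9]
grip_width: -0.0001
grasp_force: 0.0
```

```bash
cat >> h.py <<'E'
C=np.array([.5845,-.005]);A=np.radians(21.6)
def spr(p):
    d=np.array(p[:2])-C; return np.array([d[0]*np.cos(A)+d[1]*np.sin(A),-d[0]*np.sin(A)+d[1]*np.cos(A)])*1000
E
python3 - <<'E'
from h import *
c=shot('wrist','w1.png');s=r.sense();print(s['tcp_pos'],spr(s['tcp_pos']),s['joints'],r.finger_overhang)
def W(x,y,z): return [C[0]+x*np.cos(A)-y*np.sin(A),C[1]+x*np.sin(A)+y*np.cos(A),z]
for q in [(0,0,.185),(0,.062,.143),(0,.104,.161),(0,-.058,.131)]: print(q,proj(c,W(*q)))
E
```

```text
[0.5211679  0.08723108 0.24133877] [-24.9321679  109.06839052] [ 0.16493028  0.27221143  0.03989162  1.33842966  0.00157629 -0.2160731 ] 0.011
(0, 0, 0.185) (np.float64(161.8653814472058), np.float64(263.3135421047121))
(0, 0.062, 0.143) (np.float64(265.7276858223991), np.float64(239.59830025579151))
(0, 0.104, 0.161) (np.float64(317.8491209248396), np.float64(248.9116743503145))
(0, -0.058, 0.131) (np.float64(125.08343029826531), np.float64(233.87173492983516))
```

View pics/w1.png

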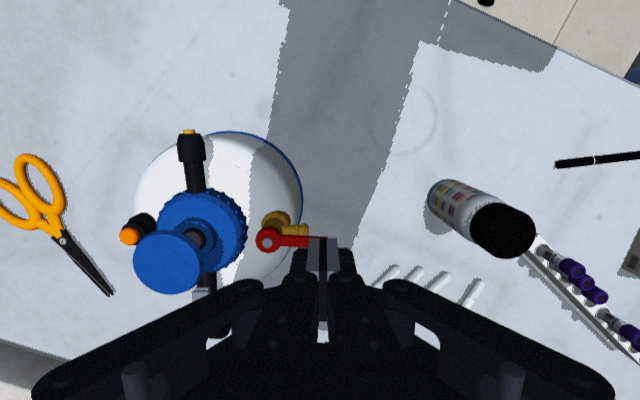

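The wrist view matches the prediction: knob at (167,262), pivot at (266,240), and the tab just under the fingertips at about (322,255). I'll descend beside the tab.

>>> send_rows --series '[{"jaw":0,"slide":[0.3,-0.5,0],"roll":0},{"jaw":0,"slide":[0,0,2],"roll":0},{"jaw":0,"slide":[0,0,2],"roll":0},{"jaw":0,"slide":[0,0,2],"roll":0},{"jaw":0,"slide":[0,0,1.5],"roll":0},{"jaw":0,"slide":[0,0,1],"roll":0},{"jaw":0,"slide":[0,0,0],"roll":0},{"jaw":0,"slide":[0,0,0],"roll":0}]'

```text
time: 4.95
tcp_pos: [0.5177, 0.0755, 0.1578]
tcp_rot: [-0.188, 0.982, -0.0, 0.0]
ft_force: [-0.4, 0.4, 0.8]
grip_width: 0.0004
grasp_force: 0.0
```

Run:
```python
from h import *
s=r.sense();p=spr(s['tcp_pos']);print(s['tcp_pos'],p,s['ft_force'])
# constant twist: rotation phi cw about pivot (0,62); tool axes x=-sx,y=+sy
for ph in (7.5,):
    f=np.radians(ph)
    q=np.array([-15.5,104])-[0,62]   # contact pose
    R=np.array([[np.cos(f),np.sin(f)],[-np.sin(f),np.cos(f)]])
    d=R@q-q; print(ph,'tool slide mm',-d[0],d[1])
```

```text
[0.51769361 0.07551537 0.15783684] [-32.47532249  99.45437015] [-0.3564078   0.40230822  0.82040222]
7.5 tool slide mm -5.6147047219481045 1.6638401571108403
```

>>> send_rows --series '[{"jaw":0,"slide":[-0.9,0.2,0],"roll":0},{"jaw":0,"slide":[-0.8,0.2,0],"roll":0},{"jaw":0,"slide":[-0.56,0.17,0],"roll":7.5},{"jaw":0,"slide":[-0.56,0.17,0],"roll":7.5},{"jaw":0,"slide":[-0.56,0.17,0],"roll":7.5},{"jaw":0,"slide":[-0.56,0.17,0],"roll":7.5},{"jaw":0,"slide":[-0.56,0.17,0],"roll":7.5},{"jaw":0,"slide":[0,0,0],"roll":0}]'

```text
time: 5.75
tcp_pos: [0.5593, 0.0979, 0.1574]
tcp_rot: [0.138, 0.99, 0.0, 0.0]
ft_force: [0.4, 1.0, -0.6]
grip_width: -0.0003
grasp_force: 0.0
```

Run:
```python
from h import *
c=shot('top','t2.png');s=r.sense();print(s['tcp_pos'],spr(s['tcp_pos']),s['ft_force'],s['joints'])
p=s['tcp_pos'];q=(spr(p)-[0,62]);print(np.hypot(*q),np.degrees(np.arctan2(*q)))
w=shot('wrist','w2.png')
cv2.imwrite('pics/c2.png',np.vstack([cv2.resize(c['img'][125:205,235:355],(480,320))[:,:,::-1],cv2.resize(w['img'],(480,280))[:,:,::-1]]))
```

```text
[0.55897587 0.09773655 0.15736676] [ 14.08811278 104.91809041] [1.12301091 0.46411856 0.17512304] [ 1.73106249e-01  3.78925686e-01 -2.46204456e-02  1.16687289e+00
 -1.26394759e-05  4.45775661e-01]
45.17120106922644 18.172722915736397
```

View pics/c2.png

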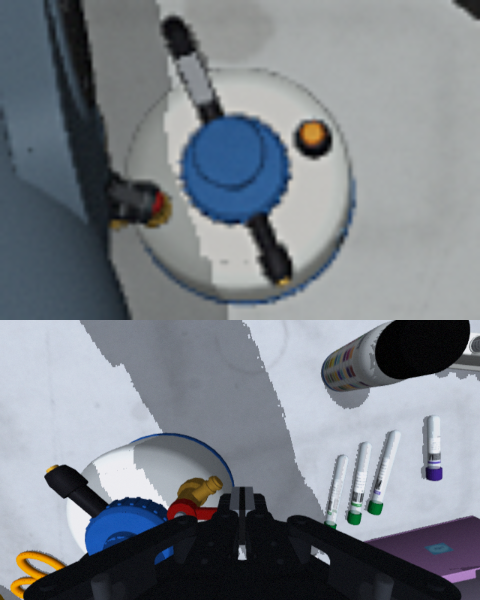

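The lever (red hub at about (182,512) in the lower picture) has swung off the spout line and is following the finger. The sprayer hasn't moved. I'll keep turning.

>>> send_rows --series '[{"jaw":0,"slide":[-0.56,0.17,0],"roll":7.5},{"jaw":0,"slide":[-0.56,0.17,0],"roll":7.5},{"jaw":0,"slide":[-0.56,0.17,0],"roll":7.5},{"jaw":0,"slide":[-0.56,0.17,0],"roll":7.5},{"jaw":0,"slide":[-0.56,0.17,0],"roll":7.5},{"jaw":0,"slide":[-0.56,0.17,0],"roll":7.5},{"jaw":0,"slide":[0,0,0],"roll":0},{"jaw":0,"slide":[0,0,0],"roll":0}]'

```text
time: 6.65
tcp_pos: [0.5909, 0.087, 0.1574]
tcp_rot: [0.503, 0.864, 0.0, 0.0]
ft_force: [-0.2, -0.5, -0.5]
grip_width: 0.0001
grasp_force: 0.0
```

Run:
```python
from h import *
s=r.sense();print(s['tcp_pos'],spr(s['tcp_pos']),s['ft_force'],s['joints'])
q=(spr(s['tcp_pos'])-[0,62]);print(np.hypot(*q),np.degrees(np.arctan2(*q))+20.2)
```

```text
[0.59090685 0.08702377 0.15737248] [39.83314596 83.20302081] [-0.24792644 -0.48577161 -0.53778774] [ 1.46240157e-01  4.40113315e-01  6.70257755e-02  1.19757889e+00
 -3.85813627e-05  1.20151982e+00]
45.12480037466957 82.1738096494185
```

>>> send_rows --series '[{"jaw":0,"slide":[-0.2,0,0],"roll":0},{"jaw":0,"slide":[-0.2,0,0],"roll":0},{"jaw":0,"slide":[0,0,0],"roll":0}]'

```text
time: 6.95
tcp_pos: [0.593, 0.0843, 0.1576]
tcp_rot: [0.505, 0.863, 0.001, -0.0]
ft_force: [-0.9, 7.6, 0.5]
grip_width: -0.0
grasp_force: 3.5
```

>>> send_rows --series '[{"jaw":0,"slide":[0.7,0,0],"roll":0},{"jaw":0,"slide":[0.8,0,0],"roll":0},{"jaw":0,"slide":[0,0,-2.5],"roll":0},{"jaw":0,"slide":[0,0,-3],"roll":0},{"jaw":0,"slide":[0,0,-2],"roll":0},{"jaw":0,"slide":[0,0,0],"roll":0},{"jaw":0,"slide":[0,0,0],"roll":0}]'

```text
time: 7.65
tcp_pos: [0.5855, 0.0969, 0.2322]
tcp_rot: [0.506, 0.863, 0.0, 0.0]
ft_force: [0.4, 0.3, -0.4]
grip_width: 0.0
grasp_force: 0.0
```

```bash
cat >> h.py <<'E'
from scipy.spatial.transform import Rotation as Ro
def slide(w):
    s=r.sense(); return Ro.from_quat(s['tcp_rot']).inv().apply(np.array(w)-s['tcp_pos'])*100
E
python3 - <<'E'
from h import *
c=shot('wrist','w3.png');t=shot('top','t3.png');s=r.sense();print(s['tcp_pos'],s['ft_force'])
def W(x,y,z): return [C[0]+x*np.cos(A)-y*np.sin(A),C[1]+x*np.sin(A)+y*np.cos(A),z]
for q in [(0,0,.185),(0,.062,.143),(.042,.062,.161),(0,-.058,.131)]: print(q,proj(c,W(*q)))
print(slide(W(0,0,s['tcp_pos'][2])))
E
```

```text
[0.5850667  0.0966542  0.23132592] [-0.05724211 -0.3444321   0.2280531 ]
(0, 0, 0.185) (np.float64(247.83192121141946), np.float64(351.7575487963775))
(0, 0.062, 0.143) (np.float64(266.2056021993824), np.float64(245.1680129015896))
(0.042, 0.062, 0.161) (np.float64(320.02487248752624), np.float64(262.38497160462197))
(0, -0.058, 0.131) (np.float64(257.29773455931127), np.float64(361.06212190598796))
[-8.84291422e+00 -5.01416401e+00  3.18641877e-03]
```

View pics/w3.png

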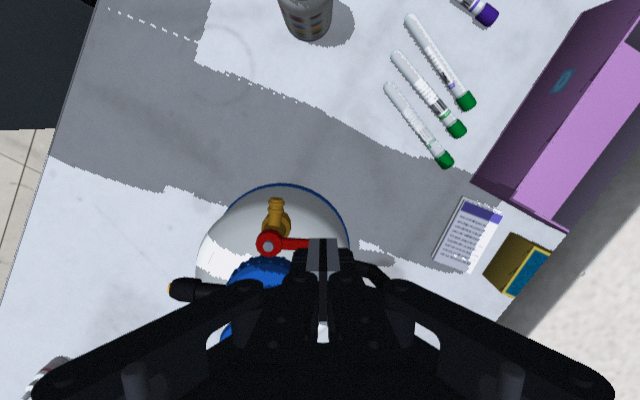

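The lever bar, from (268,243) to the right, is now crosswise to the spout at (276,210). The pivot is where predicted, so the sprayer didn't shift. Next I'll move over the knob and look.

>>> send_rows --series '[{"jaw":0,"slide":[-2.2,-1.2,0],"roll":0},{"jaw":0,"slide":[-2.2,-1.3,0],"roll":0},{"jaw":0,"slide":[-2.2,-1.2,0],"roll":0},{"jaw":0,"slide":[-2.2,-1.3,0],"roll":0},{"jaw":0,"slide":[0,0,2],"roll":0},{"jaw":0,"slide":[0,0,1],"roll":0},{"jaw":0,"slide":[0,0,0],"roll":0}]'

```text
time: 8.45
tcp_pos: [0.5837, -0.0044, 0.2003]
tcp_rot: [0.506, 0.863, -0.001, -0.002]
ft_force: [-0.2, 0.2, -0.2]
grip_width: -0.0001
grasp_force: 0.0
```

Run:
```python
from h import *
s=r.sense();print(s['tcp_pos'],spr(s['tcp_pos']),s['ft_force'],s['joints'])
c=shot('wrist','w4.png')
```

```text
[ 0.58366289 -0.00439814  0.20030012] [-0.55676415  0.8677513 ] [-0.24664401  0.15215587 -0.19155723] [-7.56835678e-03  4.00387481e-01  1.16418836e-01  1.29046225e+00
  6.33913440e-05  1.05328359e+00]
```

View pics/w4.png

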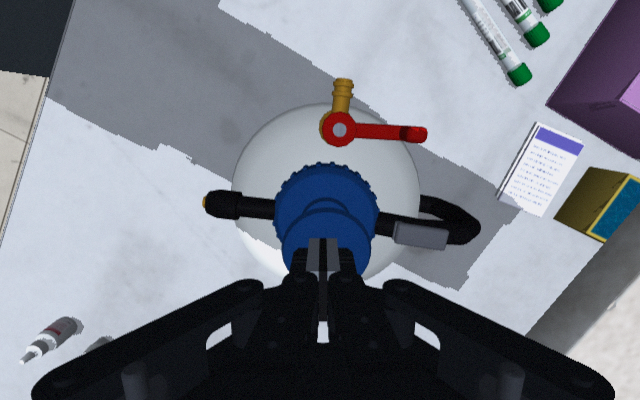

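The shut fingers are centred over the knob at about (325,240), and the lever at (340,128) is crosswise. First stroke.

>>> send_rows --series '[{"jaw":0,"slide":[0,0,0.6],"roll":0},{"jaw":0,"slide":[0,0,0.7],"roll":0},{"jaw":0,"slide":[0,0,0.7],"roll":0},{"jaw":0,"slide":[0,0,0.6],"roll":0},{"jaw":0,"slide":[0,0,0],"roll":0},{"jaw":0,"slide":[0,0,0],"roll":0}]'

```text
time: 9.1
tcp_pos: [0.5854, -0.0042, 0.1767]
tcp_rot: [0.506, 0.863, 0.001, 0.001]
ft_force: [-0.6, 1.8, 7.5]
grip_width: 0.0
grasp_force: 3.8
```

>>> send_rows --series '[{"jaw":0,"slide":[0,0,0.3],"roll":0},{"jaw":0,"slide":[0,0,0.1],"roll":0},{"jaw":0,"slide":[0,0,0],"roll":0}]'

```text
time: 9.4
tcp_pos: [0.5855, -0.0042, 0.1739]
tcp_rot: [0.506, 0.863, 0.001, 0.001]
ft_force: [-6.1, 1.4, 20.7]
grip_width: 0.0001
grasp_force: 10.7
```

>>> send_rows --series '[{"jaw":0,"slide":[0,0,-1],"roll":0},{"jaw":0,"slide":[0,0,-1],"roll":0},{"jaw":0,"slide":[0,0,-1],"roll":0},{"jaw":0,"slide":[0,0,0],"roll":0},{"jaw":0,"slide":[0,0,0],"roll":0},{"jaw":0,"slide":[0,0,0],"roll":0}]'

```text
time: 10.0
tcp_pos: [0.5846, -0.0047, 0.2017]
tcp_rot: [0.506, 0.863, -0.0, -0.0]
ft_force: [0.5, -0.2, 0.5]
grip_width: 0.0002
grasp_force: 0.0
```

>>> send_rows --series '[{"jaw":0,"slide":[0,0,0.9],"roll":0},{"jaw":0,"slide":[0,0,0.9],"roll":0},{"jaw":0,"slide":[0,0,0.8],"roll":0},{"jaw":0,"slide":[0,0,0.4],"roll":0},{"jaw":0,"slide":[0,0,0],"roll":0},{"jaw":0,"slide":[0,0,0],"roll":0}]'

```text
time: 10.6
tcp_pos: [0.5854, -0.0047, 0.1739]
tcp_rot: [0.506, 0.863, 0.001, 0.001]
ft_force: [-7.3, 0.2, 32.6]
grip_width: -0.0003
grasp_force: 15.9
```

>>> send_rows --series '[{"jaw":0,"slide":[0,0,-1],"roll":0},{"jaw":0,"slide":[0,0,-1],"roll":0},{"jaw":0,"slide":[0,0,-1],"roll":0},{"jaw":0,"slide":[0,0,0],"roll":0},{"jaw":0,"slide":[0,0,0],"roll":0},{"jaw":0,"slide":[0,0,0],"roll":0}]'

```text
time: 11.2
tcp_pos: [0.5845, -0.0047, 0.2015]
tcp_rot: [0.506, 0.863, -0.0, -0.001]
ft_force: [-0.3, 0.3, -0.3]
grip_width: 0.0003
grasp_force: 0.0
```

>>> send_rows --series '[{"jaw":0,"slide":[0,0,0.9],"roll":0},{"jaw":0,"slide":[0,0,0.9],"roll":0},{"jaw":0,"slide":[0,0,0.8],"roll":0},{"jaw":0,"slide":[0,0,0.4],"roll":0},{"jaw":0,"slide":[0,0,0],"roll":0},{"jaw":0,"slide":[0,0,0],"roll":0}]'

```text
time: 11.8
tcp_pos: [0.5853, -0.0047, 0.1739]
tcp_rot: [0.506, 0.863, 0.001, 0.001]
ft_force: [-8.3, 0.1, 31.6]
grip_width: -0.0002
grasp_force: 15.9
```

>>> send_rows --series '[{"jaw":0,"slide":[0,0,-1],"roll":0},{"jaw":0,"slide":[0,0,-1],"roll":0},{"jaw":0,"slide":[0,0,-1],"roll":0},{"jaw":0,"slide":[0,0,0],"roll":0},{"jaw":0,"slide":[0,0,0],"roll":0},{"jaw":0,"slide":[0,0,0],"roll":0}]'

```text
time: 12.4
tcp_pos: [0.5845, -0.0047, 0.2015]
tcp_rot: [0.506, 0.863, -0.0, -0.001]
ft_force: [0.3, -0.2, -0.3]
grip_width: 0.0003
grasp_force: 0.0
```

Run:
```python
from h import *
t=shot('top','t5.png');w=shot('wrist','w5.png');s=shot('scene','s5.png')
f=lambda i,a,b,c,d:cv2.resize(i['img'][a:b,c:d,::-1],(480,290))
cv2.imwrite('pics/c5.png',np.vstack([f(t,115,215,230,395),f(w,0,400,0,640)]))
cv2.imwrite('pics/c5s.png',s['img'][:,:,::-1])
```

```text
(no output)
```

View pics/c5.png

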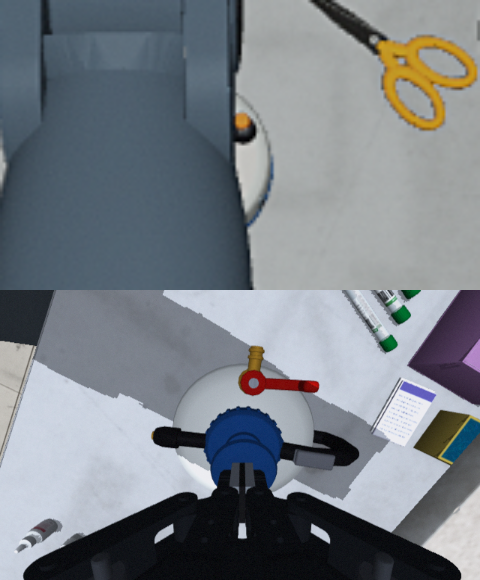

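The orange cap, at (242,120) in the upper picture, is rising off its housing. The lever is still crosswise. Four more strokes, pressing a little less hard.

>>> send_rows --series '[{"jaw":0,"slide":[0,0,0.9],"roll":0},{"jaw":0,"slide":[0,0,0.9],"roll":0},{"jaw":0,"slide":[0,0,0.8],"roll":0},{"jaw":0,"slide":[0,0,0.3],"roll":0},{"jaw":0,"slide":[0,0,0],"roll":0},{"jaw":0,"slide":[0,0,0],"roll":0}]'

```text
time: 13.15
tcp_pos: [0.5854, -0.0047, 0.174]
tcp_rot: [0.506, 0.863, 0.001, 0.001]
ft_force: [-2.2, 0.5, 16.8]
grip_width: -0.0001
grasp_force: 8.7
```

>>> send_rows --series '[{"jaw":0,"slide":[0,0,-1],"roll":0},{"jaw":0,"slide":[0,0,-1],"roll":0},{"jaw":0,"slide":[0,0,-0.9],"roll":0},{"jaw":0,"slide":[0,0,0],"roll":0},{"jaw":0,"slide":[0,0,0],"roll":0},{"jaw":0,"slide":[0,0,0],"roll":0}]'

```text
time: 13.75
tcp_pos: [0.5846, -0.0047, 0.2016]
tcp_rot: [0.506, 0.863, -0.0, -0.0]
ft_force: [0.6, -0.1, 0.9]
grip_width: -0.0002
grasp_force: 0.0
```

>>> send_rows --series '[{"jaw":0,"slide":[0,0,0.9],"roll":0},{"jaw":0,"slide":[0,0,0.9],"roll":0},{"jaw":0,"slide":[0,0,0.8],"roll":0},{"jaw":0,"slide":[0,0,0.3],"roll":0},{"jaw":0,"slide":[0,0,0],"roll":0},{"jaw":0,"slide":[0,0,0],"roll":0}]'

```text
time: 14.35
tcp_pos: [0.5853, -0.0047, 0.1739]
tcp_rot: [0.506, 0.863, 0.0, 0.001]
ft_force: [-3.3, 0.1, 20.4]
grip_width: -0.0002
grasp_force: 10.0
```

>>> send_rows --series '[{"jaw":0,"slide":[0,0,-1],"roll":0},{"jaw":0,"slide":[0,0,-1],"roll":0},{"jaw":0,"slide":[0,0,-0.9],"roll":0},{"jaw":0,"slide":[0,0,0],"roll":0},{"jaw":0,"slide":[0,0,0],"roll":0},{"jaw":0,"slide":[0,0,0],"roll":0}]'

```text
time: 14.95
tcp_pos: [0.5845, -0.0047, 0.2015]
tcp_rot: [0.506, 0.863, -0.0, -0.001]
ft_force: [0.7, 0.5, 0.3]
grip_width: -0.0
grasp_force: 0.0
```

>>> send_rows --series '[{"jaw":0,"slide":[0,0,0.9],"roll":0},{"jaw":0,"slide":[0,0,0.9],"roll":0},{"jaw":0,"slide":[0,0,0.8],"roll":0},{"jaw":0,"slide":[0,0,0.3],"roll":0},{"jaw":0,"slide":[0,0,0],"roll":0},{"jaw":0,"slide":[0,0,0],"roll":0}]'

```text
time: 15.55
tcp_pos: [0.5853, -0.0046, 0.1739]
tcp_rot: [0.506, 0.863, 0.0, 0.001]
ft_force: [-3.4, 0.3, 20.3]
grip_width: -0.0001
grasp_force: 10.0
```

>>> send_rows --series '[{"jaw":0,"slide":[0,0,-1],"roll":0},{"jaw":0,"slide":[0,0,-1],"roll":0},{"jaw":0,"slide":[0,0,-0.9],"roll":0},{"jaw":0,"slide":[0,0,0],"roll":0},{"jaw":0,"slide":[0,0,0],"roll":0},{"jaw":0,"slide":[0,0,0],"roll":0}]'

```text
time: 16.15
tcp_pos: [0.5845, -0.0047, 0.2014]
tcp_rot: [0.506, 0.863, -0.0, -0.001]
ft_force: [-0.1, -0.3, -0.1]
grip_width: 0.0001
grasp_force: 0.0
```

>>> send_rows --series '[{"jaw":0,"slide":[0,0,0.9],"roll":0},{"jaw":0,"slide":[0,0,0.9],"roll":0},{"jaw":0,"slide":[0,0,0.8],"roll":0},{"jaw":0,"slide":[0,0,0.3],"roll":0},{"jaw":0,"slide":[0,0,0],"roll":0},{"jaw":0,"slide":[0,0,0],"roll":0}]'

```text
time: 16.75
tcp_pos: [0.5853, -0.0047, 0.1739]
tcp_rot: [0.506, 0.863, 0.0, 0.001]
ft_force: [-3.6, 0.4, 19.7]
grip_width: 0.0001
grasp_force: 10.0
```

>>> send_rows --series '[{"jaw":0,"slide":[0,0,-1],"roll":0},{"jaw":0,"slide":[0,0,-1],"roll":0},{"jaw":0,"slide":[0,0,-0.9],"roll":0},{"jaw":0,"slide":[0,0,-3],"roll":0},{"jaw":0,"slide":[0,0,-2],"roll":0},{"jaw":0,"slide":[0,0,0],"roll":0}]'

```text
time: 17.35
tcp_pos: [0.5857, -0.0047, 0.2544]
tcp_rot: [0.506, 0.863, 0.001, 0.001]
ft_force: [0.9, -0.5, -0.0]
grip_width: 0.0
grasp_force: 0.0
```

>>> send_rows --series '[{"jaw":0,"slide":[1.3,-2.4,-0.8],"roll":0},{"jaw":0,"slide":[1.3,-2.4,-0.8],"roll":0},{"jaw":0,"slide":[1.3,-2.4,-0.8],"roll":0},{"jaw":0,"slide":[1.3,-2.4,0],"roll":0},{"jaw":0,"slide":[1.3,-2.4,0],"roll":0},{"jaw":0,"slide":[1.3,-2.4,0],"roll":0},{"jaw":0,"slide":[1.3,-2.4,0],"roll":0},{"jaw":0,"slide":[1.3,-2.4,0],"roll":0}]'

```text
time: 18.15
tcp_pos: [0.365, -0.0076, 0.2752]
tcp_rot: [0.506, 0.863, -0.0, -0.001]
ft_force: [-0.3, -0.1, 0.3]
grip_width: 0.0005
grasp_force: 0.0
```

Run:
```python
from h import *
t=shot('top','t6.png');w=shot('wrist','w6.png');s=shot('scene','s6.png')
f=lambda i,a,b,c,d,q:cv2.resize(i['img'][a:b,c:d,::-1],q,interpolation=cv2.INTER_CUBIC)
cv2.imwrite('pics/c6.png',np.vstack([f(t,125,205,235,355,(480,320)),np.hstack([f(s,0,400,0,640,(240,150)),f(w,0,400,0,640,(240,150))])]))
def W(x,y,z): return [C[0]+x*np.cos(A)-y*np.sin(A),C[1]+x*np.sin(A)+y*np.cos(A),z]
for z in (.131,.155,.161): print(z,[((a-235)*4,(b-125)*4) for a,b in [proj(t,W(0,-.058,z))]])
print(r.sense()['tcp_pos'],r.sense()['time'])
```

```text
0.131 [(np.float64(311.56936275841736), np.float64(133.03896757781013))]
0.155 [(np.float64(310.73295373542396), np.float64(125.8644082767928))]
0.161 [(np.float64(310.5189006076307), np.float64(124.02830080221679))]
[ 0.36535613 -0.00755942  0.27579666] 18.3
```

View pics/c6.png

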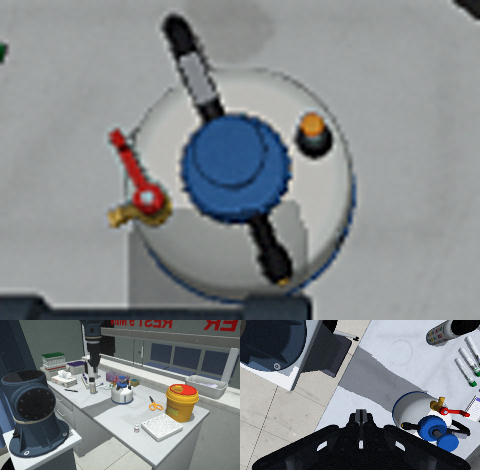

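The lever is crosswise, pointing up from (148,198) to (117,138), and the cap is at about (313,123), which fits a pin that is fully out. I'll check that numerically, along with the green band.

Run:
```python
from h import *
for f in ('top','t5','t6'):
    i=np.load(f'pics/{f}.png.npz')['img'];h=cv2.cvtColor(i,cv2.COLOR_RGB2HSV).astype(int)
    k=(h[...,0]>8)&(h[...,0]<22)&(h[...,1]>150)&(h[...,2]>150);k[:145]=0;k[172:]=0;k[:,:303]=0;k[:,325:]=0
    v,u=np.nonzero(k);print(f,u.mean(),v.mean(),len(u), v.min(),v.max())
    g=(h[...,0]>40)&(h[...,0]<85)&(h[...,1]>80);print('green',g[145:172,303:325].sum())
i=np.load('pics/s6.png.npz');c=dict(i)
def W(x,y,z): return [C[0]+x*np.cos(A)-y*np.sin(A),C[1]+x*np.sin(A)+y*np.cos(A),z]
u,v=proj(c,W(0,-.058,.15));print(u,v)
u,v=int(u),int(v);cv2.imwrite('pics/c7.png',cv2.resize(c['img'][v-30:v+30,u-40:u+40,::-1],None,fx=7,fy=7,interpolation=cv2.INTER_CUBIC))
```

```text
top 312.63157894736844 157.78947368421052 19 156 160
green 0
t5 312.75 156.25 20 154 158
green 0
t6 312.5 155.8 20 154 158
green 2
344.5533084551984 166.9487678087063
```

View pics/c7.png

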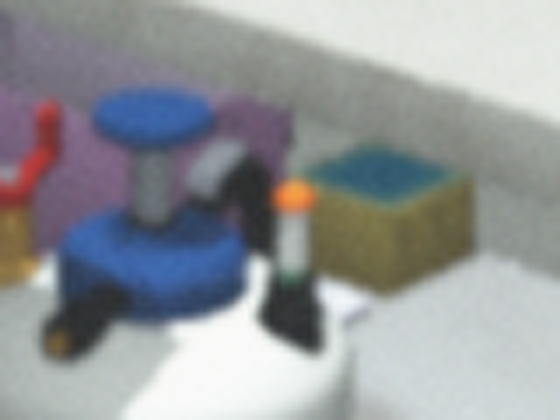

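Run:
```python
from h import *
c=dict(np.load('pics/s6.png.npz'))
def W(x,y,z): return [C[0]+x*np.cos(A)-y*np.sin(A),C[1]+x*np.sin(A)+y*np.cos(A),z]
f=lambda q:np.round((np.array(proj(c,W(*q)))-[304,136])*7)
for z in (.131,.149,.155,.161): print(z,f((0,-.058,z)))
print('knob',f((0,0,.185)))
```

```text
0.131 [282. 263.]
0.149 [284. 219.]
0.155 [284. 204.]
0.161 [285. 190.]
knob [145. 106.]
```

The knob is fully up. The cap top, at about (295,185), is where a 161 mm height predicts, and green shows at the pin's foot. Handing in.

```bash
python3 -c "
from rig import r
print(r.close_job())"
```

```text
the job is handed in; nothing more can be done
None
```

The vent lever is shut, seven full pump strokes brought the gauge pin fully out with green showing at its foot, the knob is back up, and the job is handed in (no verdict came back).

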